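# Scoop the nuts out of the tray and tip them into the mug

### The job

Use the scoop to gather the four nuts from the open-fronted tray and tip all of them into the mug, without touching the nuts with the fingers. Then stand the scoop flat on the bench beside or in front of the tray, clear of it, and let go; leave the mug standing upright and the tapes and the terminal strip where they are.

Things in the scene. Friction and masses are not known exactly. Their poses are not given: they have to be found in the camera images.
- scoop: Bench scoop, 140 g, standing flat: bright steel pan 75 long (x), 64 wide (y), inside width 60, floor 2.2 thick, thinned to 0.6 at the open lip (+x end); back wall 26 high, sides slope down and end 24 behind the lip. A black handle bar, 20 wide (y) x 14 thick, rises from the back wall, leaning back (-x) 30 deg from vertical, to 103 high. Origin: centre of the pan's underside, x to the lip, z up.
- scoop_grip (a point): Point on the axis of the scoop's handle, 74 behind (-x) and 77 above the scoop's origin, 27 short of the handle's top end along the handle. The axis frame is the scoop's; the handle runs along (-0.5, 0, 0.866).
- scoop_lip (a point): Middle of the scoop's front lip, lower edge: 37.5 ahead (+x) of the scoop's origin.
- tray: Three-sided aluminium tray fixed to the bench, open at its front (-x) end: 156 long (x), 76 wide (y), inside width 70, floor 3 thick, walls 3 thick and 30 high with a 5 thick rolled rim (top at 32.5). Origin: centre of its underside; x points to the closed back wall (inner face at x = +75); the floor's front edge is at x = -78.
- tray_back (a point): Foot of the tray's back wall, middle of the inner face, at floor height (75 ahead of the tray's origin, 3 up).
- mug: Black mug, 106 high, outer diameter 88 at the rim, mouth about 74 wide inside, ear handle towards its -y (reaching y = -63). Stands on the bench. Origin on its underside, 19.5 from the mug's axis (the axis is at y = +19.5).
- mug_mouth (a point): Centre of the mug's mouth, at rim height (106 above its underside).
- nut_0: Plain steel hexagon nut, 19 across flats, 22 across corners, 10 high, bevelled edges, 17 g; starts lying flat on the tray's floor. Origin: centre of its underside, z along its axis.
- nut_1: Plain steel hexagon nut, 19 across flats, 22 across corners, 10 high, bevelled edges, 17 g; starts lying flat on the tray's floor. Origin: centre of its underside, z along its axis.
- nut_2: Plain steel hexagon nut, 19 across flats, 22 across corners, 10 high, bevelled edges, 17 g; starts lying flat on the tray's floor. Origin: centre of its underside, z along its axis.
- nut_3: Plain steel hexagon nut, 19 across flats, 22 across corners, 10 high, bevelled edges, 17 g; starts lying flat on the tray's floor. Origin: centre of its underside, z along its axis.
- tape_roll: Bystander: roll of tan tape lying flat, 88 across, 48 high. Origin: centre of its underside.
- wide_tape: Bystander: roll of grey tape lying flat, 107 across, 48 high. Origin: centre of its underside.
- terminals: Bystander: white strip of screw terminals lying flat, 100 long (y), 18 wide, 15 high. Origin: centre of its underside.

How it is judged:
By the outcome, as a careful person would: the job done as asked, in the order asked, and still so for the second after the job is handed in, with the robot touching nothing.
It also fails if it takes over 67 s, if anything falls off the work surface, if the arm or the gripper's body presses on something with over 40 N, if the wrist force passes 120 N, or if a joint passes its speed limit or range.

### The arm

A 7-joint arm with a two-finger parallel gripper is mounted at the origin on the work surface; the furniture and walls round the work are solid. World frame = base frame: x ahead of the robot, y to its left, z up, the work surface at z = 0. Lengths are in m, angles in degrees, forces in N, time in s.
With the tool pointing down it reaches from about 0.425 to 0.875 m from the base axis. Payload 4.7 kg.
Tool frame: the origin (TCP) lies midway between the tips of the shut fingers; the grasp point (between the pads) lies 19 mm behind it; z points along the fingers, x is the direction in which the jaws open and shut, and the axes are right-handed (so a half turn about z gives the same grasp; the last joint's range is limited). The gripper opens to 87 mm and grips with 3 to 60 N. Pads are 19 mm wide; open, the fingers measure 117 mm over their backs; the gripper's body (75 mm by 190 mm) begins 51 mm behind the grasp point.
Start: joints at [-71.041, 18.392, -4.016, 83.108, 1.295, 78.541, -3.26], TCP at [0.203, 0.618, 0.223] pointing down, gripper open.
Joint ranges: [-163.93, 163.93], [-17.29, 119.83], [-79.2, 71.16], [3.27, 140.29], [-89.18, 269.18], [5.43, 117.66], [-154.24, 154.24]. Speed limits (degrees/s): [147.25, 147.25, 180, 180, 180, 180, 180].

### API

Orientations are given as [roll, pitch, yaw] about the fixed x, y, z axes, in that order (R = Rz(yaw) Ry(pitch) Rx(roll)).
In Python, from cell import env gives the robot as it stands.
- The arm moves only by the tool carry_out, never from a script. Its argument "plan" is a list of rows, each an object with "grip": the closure, from 0 (fully open) to 1 (shut); "dp": the shift along the tool's x, y, z in m, a list of three; "rotation": the turn, a rotation vector about the tool's x, y, z in degrees, a list of three. In form: [{"grip": grip, "dp": [dx, dy, dz], "rotation": [wx, wy, wz]}, ...]. A call has 1 to 8 rows; each row shifts and turns the pose as measured when the row begins, along the tool's axes as they then stand; what a row does not reach is not made up. A row lasts 1/12 s, in which the tool goes at most 41.7 mm and 7.16 degrees, less where a joint would pass 70% of its speed; a pose out of reach is approached as far as the arm can. A call is refused whole if a number of a shift passes 0.0417 or a number of a turn 7.16, either way. A call with a gripper value outside its range is refused whole. The fingers move at their own pace and stop on an object; "force" is the grip in N (left out, the last holds). Time passes only in rows, so rows that do not move let the fingers close. It gives the time, the measured TCP pose, the force and the opening at its end, in the units of the state.
- env.get_obs(): the state, without advancing time (a new reading comes with each control period).
- env.read_camera(name): name is "scene" or "top"; returns the picture (384x512x3 uint8, red, green, blue); there is no depth.
- env.camera_params(name): a dict with "fx", "fy", "cx", "cy" (pixels), "k1" (the pictures are not rectified: a ray, as slopes to the right and down, at radius r is drawn at 1 + k1 r^2 times it, then the intrinsics apply), "R" (3x3) and "t" (3): a world point X has camera coordinates R X + t. Camera axes: x right, y down, z forward; pixel columns grow to the right and rows downward; lengths in m; the calibration is good to about 2 mm. A picture is of the moment at which its call begins. camera_params takes no time and is no camera call.
- env.sign_off(): hands the job in, once; it reports no verdict.
The state is a dict: "time_s": time; "qpos": joint angles; "joint_velocities": joint speeds; "effort": joint torques, N m; "tool_pos": TCP position; "tool_rot": TCP orientation; "force": force on the tool from outside, world axes, zero at the start; "wrist_torque": the same for the moment, N m; "grip_width": finger opening in m.
Only numpy, scipy, OpenCV 4.12 (cv2) and the standard library are available. Lean on these libraries where they do the work, as an engineer would, in place of code of your own. Each camera call takes 0.05 s, during which the arm holds its last target. There are 200 camera calls.

## Working session

There is one attempt and no reset: what is moved stays moved. The work goes in short steps, Python scripts to look and compute and a tool call to move; the robot and the scene stay as the last step left them, time stands still between calls to the robot, and variables do not carry over. Pictures are saved under pics/ and viewed, about 8 in all and at most 12, crops included, and the job is handed in when it is done.

Besides the shell and the picture viewer there is one more tool, called by a JSON object that holds its "name" and its "arguments". carry_out: Moves the arm, as the interface text tells. Its arguments: {"type":"object","properties":{"plan":{"type":"array","items":{"type":"object","properties":{"grip":{"type":"number"},"dp":{"type":"array","items":{"type":"number"}},"rotation":{"type":"array","items":{"type":"number"}}}}},"force":{"type":"number"}},"required":["plan"]}

```bash
ls; mkdir -p pics; python3 - <<'E'
from cell import env
import cv2,pprint
for n in("scene","top"):
    cv2.imwrite(f"pics/{n}0.png",env.read_camera(n)[:,:,::-1]); print(n,env.camera_params(n))
pprint.pprint(env.get_obs())
E
```

```text
pics
scene {'fx': 379.32119389013565, 'fy': 379.32119389013565, 'cx': 259.19484189698204, 'cy': 194.53170768696555, 'k1': 0.01961809962009103, 'R': array([[-0.69632794,  0.71765955,  0.00960099],
       [ 0.58981463,  0.57980284, -0.56209195],
       [-0.40895734, -0.38573753, -0.82701902]]), 't': array([ 0.39312667, -0.28450166,  1.54674524])}
top {'fx': 423.5693627429383, 'fy': 423.5693627429383, 'cx': 244.02941062847583, 'cy': 194.54624810369927, 'k1': -0.06292592182935483, 'R': array([[ 0.00136541, -0.99998057,  0.00608199],
       [-0.99356117, -0.00204561, -0.11327852],
       [ 0.11328876, -0.00588816, -0.99354466]]), 't': array([-0.00167935,  0.55570999,  1.31681343])}
{'effort': array([-1.02546051e-04, -4.92574453e+01, -4.05854238e-01, -3.13400674e+01,
       -6.42084936e-02,  3.95363127e-02,  8.40921052e-05]),
 'force': array([-0.6595295 ,  0.63107674, -0.05071418]),
 'grip_width': 0.08691850744297244,
 'joint_velocities': array([-0.01094148, -0.1015726 ,  0.00044613, -0.1848752 , -0.02998594,
        0.07025878,  0.0040039 ]),
 'qpos': array([-71.0414871 ,  18.43565874,  -4.01558841,  83.16782705,
         1.29630562,  78.54038693,  -3.26212366]),
 'time_s': 0.1,
 'tool_pos': array([0.20238664, 0.61717151, 0.22156205]),
 'tool_rot': array([1.79993319e+02, 9.85683356e-02, 7.18492649e+01]),
 'wrist_torque': array([ 0.0171327 ,  0.00700981, -0.00335406])}
```

View pics/top0.png

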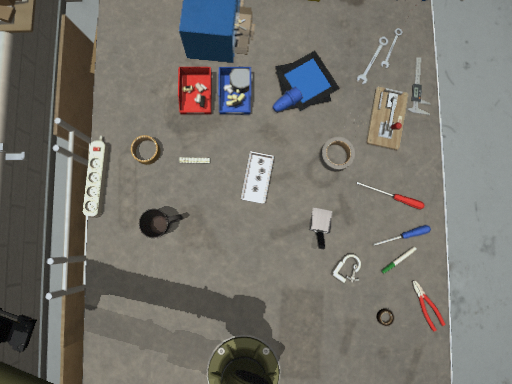

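View pics/scene0.png

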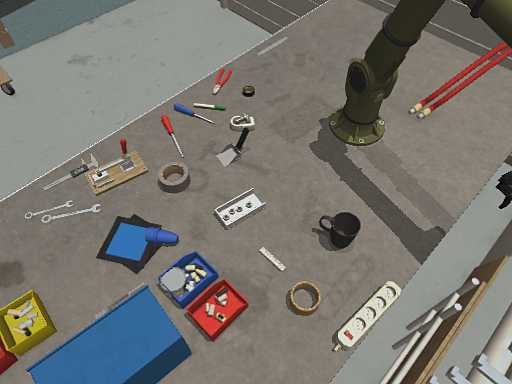

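The top view shows the scoop at about (320,225), tray at (258,177), mug at (158,222), tape at (145,149), wide tape at (338,153) and the strip at (195,160). The gripper sits at the left, around (15,330).

```bash
cat > h.py <<'E'
from cell import env
import numpy as np, cv2
from scipy.spatial.transform import Rotation as Rn
def ray(n,uv):
    p=env.camera_params(n); d=((uv[0]-p['cx'])/p['fx'],(uv[1]-p['cy'])/p['fy'])
    u=np.array(d)
    for _ in range(20): u=np.array(d)/(1+p['k1']*(u@u))
    return -p['R'].T@p['t'], p['R'].T@np.array([u[0],u[1],1])
def onplane(n,uv,z):
    o,d=ray(n,uv); return o+d*(z-o[2])/d[2]
def proj(n,X):
    p=env.camera_params(n); c=p['R']@np.array(X)+p['t']; u=c[:2]/c[2]; u=u*(1+p['k1']*(u@u))
    return u*[p['fx'],p['fy']]+[p['cx'],p['cy']]
def two(a,b):
    (o1,d1),(o2,d2)=ray("scene",a),ray("top",b)
    s=np.linalg.lstsq(np.c_[d1,-d2],o2-o1,rcond=None)[0]; P,Q=o1+s[0]*d1,o2+s[1]*d2
    return (P+Q)/2,np.linalg.norm(P-Q)
def crop(n,box,k,f):
    x0,y0,x1,y1=box; im=env.read_camera(n)[y0:y1,x0:x1,::-1]
    cv2.imwrite(f,cv2.resize(im,None,fx=k,fy=k,interpolation=cv2.INTER_CUBIC))
E
python3 - <<'E'
from h import *
a=cv2.imread("pics/top0.png")[140:260,130:350]; b=cv2.imread("pics/scene0.png")[115:255,200:370]
a=cv2.resize(a,None,fx=3.6,fy=3.6,interpolation=2); 
cv2.imwrite("pics/c1.png",a)
b=cv2.resize(b,None,fx=4.25,fy=4.25,interpolation=2); cv2.imwrite("pics/c2.png",b)
for n,uv in dict(tray=(258,177),scoop=(321,220),mug=(157,223)).items(): print(n,onplane("top",uv,0))
E
```

```text
tray [ 0.61724652 -0.04659346  0.        ]
scoop [ 0.47663537 -0.25098317  0.        ]
mug [0.46596962 0.28086415 0.        ]
```

View pics/c1.png

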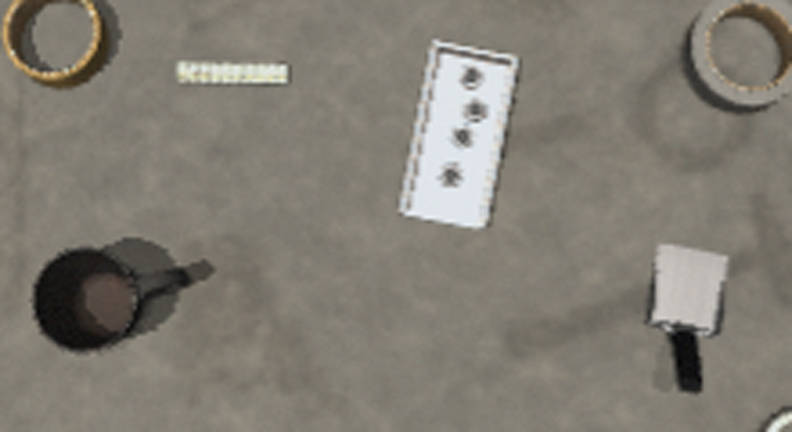

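View pics/c2.png

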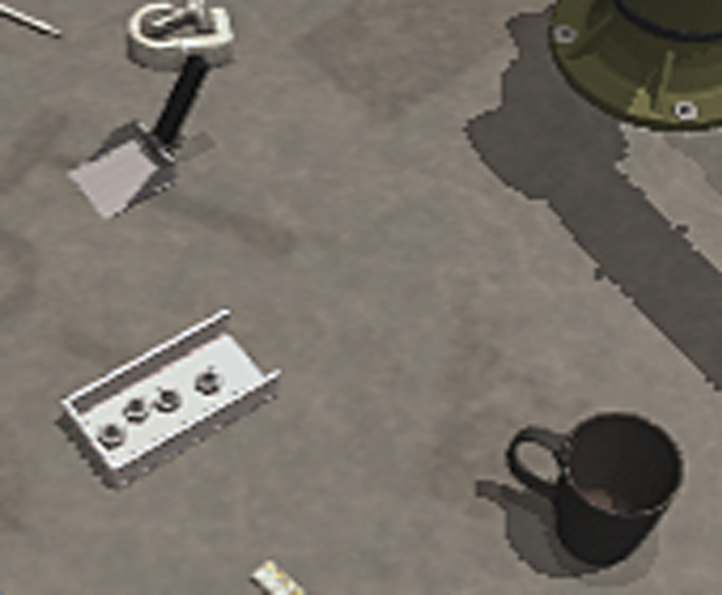

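Top crop: tray corners at (401,212), (487,228), (434,40) and (520,57), with nuts at (471,77), (476,110), (462,137) and (451,175). The scoop lip corners are at (660,244) and (727,255), and the handle top is at (690,388). The mug rim spans x 34–138, y 249–351. Next I'll turn these into positions.

```bash
cat > m.py <<'E'
from h import *
T=lambda u,v:((u+.5)/3.6-.5+130,(v+.5)/3.6-.5+140)
S=lambda u,v:((u+.5)/4.25-.5+200,(v+.5)/4.25-.5+115)
f=lambda p:np.round(np.asarray(p)*1000,1)
print("lipL/R top",f(onplane("top",T(658,244),.002)),f(onplane("top",T(728,255),.002)))
print("lip scene",f(onplane("scene",S(108,217),.002)),f(onplane("scene",S(68,175),.002)))
print("handle top",f(onplane("top",T(690,388),.1)), f(onplane("scene",S(197,58),.1)), [f(q) for q in two(S(197,58),T(690,388))])
for a,z in(((401,212),.0325),((487,228),.0325),((434,40),.0325),((520,57),.0325)): print("tray",f(onplane("top",T(*a),z)))
for s,z in(((228,312),.0325),((279,375),.0325),((65,403),.0325),((112,468),.0325)):print("tray sc",f(onplane("scene",S(*s),z)))
for a,s in(((471,77),(112,434)),((476,110),(136,409)),((462,137),(167,400)),((451,175),(208,382))): print("nut",f(onplane("top",T(*a),.011)),f(onplane("scene",S(*s),.011)))
# mug rim ellipse extremes
print("mug",f(onplane("top",T(86,300),.106)),f(onplane("scene",S(624,464),.106)))
print("mug rim L/R",f(onplane("top",T(34,300),.106)),f(onplane("top",T(138,300),.106)))
E
python3 m.py
```

```text
lipL/R top [ 517.4 -223.3    2. ] [ 507.5 -286.7    2. ]
lip scene [ 519.4 -221.8    2. ] [ 511.8 -282.4    2. ]
handle top [ 389.2 -231.7  100. ] [ 395.  -233.5  100. ] [array([ 390.7, -234.5,   95.5]), np.float64(4.9)]
tray [542.9   8.8  32.5]
tray [528.8 -67.1  32.5]
tray [697.7 -20.4  32.5]
tray [682.4 -97.3  32.5]
tray sc [533.4 -59.6  32.5]
tray sc [548.7  12.9  32.5]
tray sc [686.2 -89.5  32.5]
tray sc [700.5 -20.   32.5]
nut [668.3 -54.4  11. ] [671.9 -52.6  11. ]
nut [638.  -58.8  11. ] [642.4 -55.9  11. ]
nut [613.2 -46.1  11. ] [619.  -44.3  11. ]
nut [578.7 -36.1  11. ] [583.6 -32.9  11. ]
mug [461.1 270.1 106. ] [465.4 274.6 106. ]
mug rim L/R [461.  313.6 106. ] [461.3 226.8 106. ]
```

{"name": "carry_out", "arguments": {"plan": [{"grip": 0,"dp": [-0.0225,0.0319,0],"rotation": [0,0,0]},{"grip": 0,"dp": [-0.0225,0.0319,0],"rotation": [0,0,0]},{"grip": 0,"dp": [-0.0225,0.0319,0],"rotation": [0,0,0]},{"grip": 0,"dp": [-0.0225,0.0319,0],"rotation": [0,0,0]},{"grip": 0,"dp": [-0.0225,0.0319,0],"rotation": [0,0,0]},{"grip": 0,"dp": [-0.0225,0.0319,0],"rotation": [0,0,0]},{"grip": 0,"dp": [-0.0225,0.0319,0],"rotation": [0,0,0]},{"grip": 0,"dp": [-0.0225,0.0319,0],"rotation": [0,0,0]}]}}

```text
time_s: 0.77
tool_pos: [0.3853, 0.3648, 0.2144]
tool_rot: [-179.5, 0.4, 73.1]
force: [-0.3, 0.1, -0.2]
grip_width: 0.0867
```

{"name": "carry_out", "arguments": {"plan": [{"grip": 0,"dp": [-0.0225,0.0319,0],"rotation": [0,0,0]},{"grip": 0,"dp": [-0.0225,0.0319,0],"rotation": [0,0,0]},{"grip": 0,"dp": [-0.0225,0.0319,0],"rotation": [0,0,0]},{"grip": 0,"dp": [-0.0225,0.0319,0],"rotation": [0,0,0]},{"grip": 0,"dp": [-0.0225,0.0319,0],"rotation": [0,0,0]},{"grip": 0,"dp": [-0.0225,0.0319,0],"rotation": [0,0,0]},{"grip": 0,"dp": [-0.0225,0.0319,0],"rotation": [0,0,0]},{"grip": 0,"dp": [0,0,0],"rotation": [0,0,0]}]}}

```text
time_s: 1.43
tool_pos: [0.5617, 0.1259, 0.2116]
tool_rot: [-179.6, 0.7, 72.5]
force: [-0.0, -0.8, 0.3]
grip_width: 0.0868
```

```bash
python3 -c "
from h import *
print(env.get_obs())"
```

```text
{'time_s': 1.4333, 'qpos': array([-33.81941045,  10.30231751,  20.7730894 ,  95.07756913,
        -3.32335918,  76.00337406,  59.97785644]), 'joint_velocities': array([-1.14270776, -0.98637763, -3.51088276,  1.64890604, -2.74820903,
        1.75738569, -2.84308368]), 'effort': array([ -3.44217338, -36.21855855,  -1.28195543, -30.75286746,
        -0.77644927,   0.05855233,   0.67895366]), 'tool_pos': array([0.56165819, 0.1259066 , 0.21163997]), 'tool_rot': array([-179.60805801,    0.71407242,   72.48678567]), 'force': array([-0.02760436, -0.8454095 ,  0.32263256]), 'wrist_torque': array([-0.06774831,  0.0114048 ,  0.03002546]), 'grip_width': 0.08681141402274117}
```

{"name": "carry_out", "arguments": {"plan": [{"grip": 0,"dp": [-0.039,-0.002,0],"rotation": [0,0,-1.8]},{"grip": 0,"dp": [-0.039,-0.002,0],"rotation": [0,0,-1.8]},{"grip": 0,"dp": [-0.039,0,0],"rotation": [0,0,-1.8]},{"grip": 0,"dp": [-0.039,0,0],"rotation": [0,0,-1.8]},{"grip": 0,"dp": [-0.039,0,0],"rotation": [0,0,-1.8]},{"grip": 0,"dp": [-0.039,0,0],"rotation": [-3,0,0]},{"grip": 0,"dp": [-0.039,0,0],"rotation": [-3,0,0]},{"grip": 0,"dp": [-0.039,0,0],"rotation": [-3,0,0]}]}}

```text
time_s: 2.1
tool_pos: [0.4954, -0.1759, 0.2102]
tool_rot: [171.6, 0.7, 82.6]
force: [0.4, -1.3, 0.7]
grip_width: 0.0869
```

{"name": "carry_out", "arguments": {"plan": [{"grip": 0,"dp": [-0.039,0,0],"rotation": [-4,0,0]},{"grip": 0,"dp": [-0.02,0,0],"rotation": [-5,0,0]},{"grip": 0,"dp": [0,0,0],"rotation": [-5,0,0]},{"grip": 0,"dp": [0,0,0],"rotation": [-5,0,0]},{"grip": 0,"dp": [0,0,0],"rotation": [0,0,0]}]}}

```text
time_s: 2.52
tool_pos: [0.4803, -0.2492, 0.206]
tool_rot: [152.1, 0.9, 81.4]
force: [-1.2, 0.8, -0.9]
grip_width: 0.0872
```

```bash
cat >> h.py <<'E'
def to(P,fwd,tilt):
    """remaining shift/turn in tool axes to TCP P with tool x = left of heading fwd (deg), tool z tilted 'tilt' deg forward of down"""
    o=env.get_obs(); R=Rn.from_euler('xyz',o['tool_rot'],degrees=True)
    G=Rn.from_euler('z',fwd,degrees=True)*Rn.from_matrix(np.array([[0,1,0],[1,0,0],[0,0,-1.]]).T)*Rn.from_euler('x',-tilt,degrees=True)
    np.set_printoptions(precision=4,suppress=True)
    print("t",round(o['time_s'],2),"pos",o['tool_pos'],"grip",o['grip_width'],"F",o['force'],"q",o['qpos'].round(1))
    print("dp",R.inv().apply(np.array(P)-o['tool_pos']),"rot",(R.inv()*G).as_rotvec(degrees=True),"goal R rows axes",G.as_matrix().T.round(3).tolist())
E
python3 -c "
from h import *
to([.4132,-.2379,.0605],-8.8,30)"
```

```text
t 2.52 pos [ 0.4803 -0.2492  0.206 ] grip 0.08723811660717959 F [-1.164   0.7641 -0.8519] q [ -5.1 -17.2  31.  123.6   1.5  44.4 107.7]
dp [ 0.0034 -0.1281  0.0969] rot [-2.1438  0.6606  0.6314] goal R rows axes [[0.153, 0.988, 0.0], [0.856, -0.132, 0.5], [0.494, -0.076, -0.866]]
```

{"name": "carry_out", "arguments": {"plan": [{"grip": 0,"dp": [0.001,-0.018,0.032],"rotation": [0,0,0]},{"grip": 0,"dp": [0.001,-0.018,0.032],"rotation": [0,0.3,0.3]},{"grip": 0,"dp": [0.001,-0.018,0.032],"rotation": [0,0.3,0.3]},{"grip": 0,"dp": [0,-0.023,0],"rotation": [-1,0,0]},{"grip": 0,"dp": [0,-0.023,0],"rotation": [-1,0,0]},{"grip": 0,"dp": [0,0,0],"rotation": [0,0,0]}]}}

```text
time_s: 3.02
tool_pos: [0.4389, -0.239, 0.0712]
tool_rot: [150.6, 0.1, 81.4]
force: [-1.2, 1.3, -0.4]
grip_width: 0.0872
```

```bash
python3 -c "
from h import *
to([.4132,-.2379,.0605],-8.8,30)
crop('top',(280,190,370,260),8,'pics/g1.png')
"
```

```text
t 3.02 pos [ 0.4389 -0.239   0.0712] grip 0.08716432025747049 F [-1.1821  1.3265 -0.3762] q [ -8.6 -13.5  40.8 138.   -7.2  25.4 120.7]
dp [-0.0027 -0.0276 -0.0033] rot [-0.5819 -0.0111  0.2118] goal R rows axes [[0.153, 0.988, 0.0], [0.856, -0.132, 0.5], [0.494, -0.076, -0.866]]
```

View pics/g1.png

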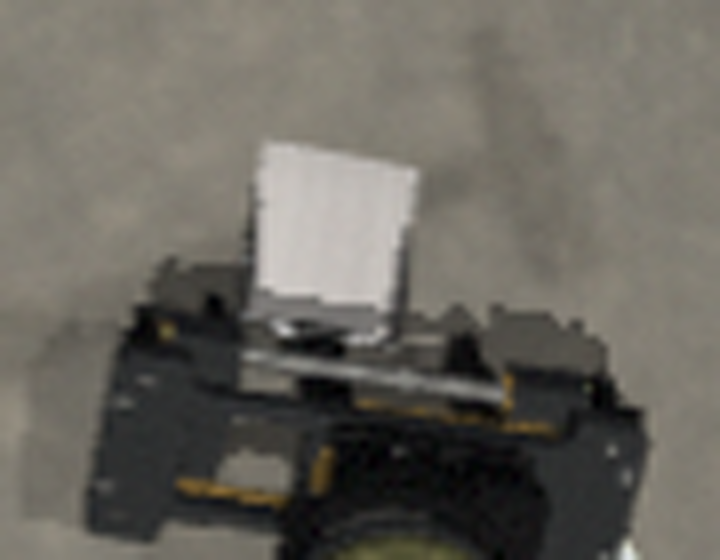

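{"name": "carry_out", "arguments": {"plan": [{"grip": 0,"dp": [0,0,0],"rotation": [5.5,0,0]},{"grip": 0,"dp": [0,0,0],"rotation": [5.5,0,0]},{"grip": 0,"dp": [-0.001,0,0],"rotation": [5.5,0,0]},{"grip": 0,"dp": [-0.001,0,0],"rotation": [5,0,0]},{"grip": 0,"dp": [-0.001,-0.017,0.003],"rotation": [0,0,0]},{"grip": 0,"dp": [0,-0.017,0.003],"rotation": [0,0,0]},{"grip": 0,"dp": [0,0,0.002],"rotation": [0,0,0]}]}}

```text
time_s: 3.65
tool_pos: [0.4219, -0.235, 0.0698]
tool_rot: [172.4, 0.5, 82.1]
force: [-0.5, 0.3, -0.8]
grip_width: 0.087
```

```bash
python3 -c "
from h import *
to([.4064,-.2368,.0582],-8.8,8)
"
```

```text
t 3.65 pos [ 0.4219 -0.235   0.0698] grip 0.08699924016106741 F [-0.5193  0.2653 -0.7927] q [ -8.5  -0.3  36.4 123.6  -2.6  49.4 111.6]
dp [-0.0038 -0.0165  0.0096] rot [-0.4144  0.362   0.9827] goal R rows axes [[0.153, 0.988, 0.0], [0.979, -0.151, 0.139], [0.138, -0.021, -0.99]]
```

{"name": "carry_out", "arguments": {"plan": [{"grip": 0,"dp": [-0.002,-0.009,0.005],"rotation": [0,0.2,0.5]},{"grip": 0,"dp": [-0.002,-0.007,0.004],"rotation": [0,0.2,0.5]},{"grip": 0,"dp": [0,0,0],"rotation": [0,0,0]},{"grip": 0,"dp": [0,0,0],"rotation": [0,0,0]}]}}

```text
time_s: 3.98
tool_pos: [0.4071, -0.2356, 0.0601]
tool_rot: [172.0, -0.3, 81.2]
force: [1.1, 1.1, -0.1]
grip_width: 0.0871
```

```bash
python3 -c "
from h import *
to([.4064,-.2368,.0582],-8.8,8)
"
```

```text
t 3.98 pos [ 0.4071 -0.2356  0.0601] grip 0.08713175236562472 F [ 1.1039  1.121  -0.1229] q [ -7.7  -1.3  37.  125.7  -3.   48.  112.3]
dp [-0.0013 -0.0008  0.0018] rot [ 0.0052 -0.2491 -0.0757] goal R rows axes [[0.153, 0.988, 0.0], [0.979, -0.151, 0.139], [0.138, -0.021, -0.99]]
```

{"name": "carry_out", "arguments": {"plan": [{"grip": 1,"dp": [0,0,0.001],"rotation": [0,0,0]},{"grip": 1,"dp": [0,0,0],"rotation": [0,0,0]},{"grip": 1,"dp": [0,0,0],"rotation": [0,0,0]},{"grip": 1,"dp": [0,0,0],"rotation": [0,0,0]},{"grip": 1,"dp": [0,0,0],"rotation": [0,0,0]},{"grip": 1,"dp": [0,0,0],"rotation": [0,0,0]},{"grip": 1,"dp": [0,0,0],"rotation": [0,0,0]},{"grip": 1,"dp": [0,0,0],"rotation": [0,0,0]}], "force": 55}}

```text
time_s: 4.65
tool_pos: [0.4081, -0.236, 0.0604]
tool_rot: [171.8, -0.3, 81.1]
force: [0.0, 1.1, 0.1]
grip_width: 0.0415
```

```bash
python3 -c "
from h import *
to([.4064,-.2368,.0582],-8.8,8)
"
```

```text
t 4.65 pos [ 0.4081 -0.236   0.0604] grip 0.04151572920055345 F [0.0091 1.0558 0.0862] q [ -7.7  -1.3  37.  125.7  -3.2  47.8 112.4]
dp [-0.0011 -0.0019  0.0019] rot [ 0.2285 -0.2885 -0.16  ] goal R rows axes [[0.153, 0.988, 0.0], [0.979, -0.151, 0.139], [0.138, -0.021, -0.99]]
```

{"name": "carry_out", "arguments": {"plan": [{"grip": 1,"dp": [0,0,0],"rotation": [0,0,0]},{"grip": 1,"dp": [0,0,0],"rotation": [0,0,0]},{"grip": 1,"dp": [0,0,0],"rotation": [0,0,0]},{"grip": 1,"dp": [0,0,0],"rotation": [0,0,0]},{"grip": 1,"dp": [0,0,0],"rotation": [0,0,0]},{"grip": 1,"dp": [0,0,0],"rotation": [0,0,0]}], "force": 55}}

```text
time_s: 5.15
tool_pos: [0.4083, -0.2364, 0.0606]
tool_rot: [171.8, -0.3, 81.1]
force: [-0.6, -0.5, -0.4]
grip_width: 0.0199
```

```bash
python3 -c "
from h import *
to([.4064,-.2368,.0582],-8.8,8)
"
```

```text
t 5.15 pos [ 0.4083 -0.2364  0.0606] grip 0.01989450090985748 F [-0.5761 -0.4708 -0.3857] q [ -7.7  -1.3  37.1 125.7  -3.1  47.8 112.4]
dp [-0.0007 -0.0022  0.0021] rot [ 0.2386 -0.256  -0.1471] goal R rows axes [[0.153, 0.988, 0.0], [0.979, -0.151, 0.139], [0.138, -0.021, -0.99]]
```

{"name": "carry_out", "arguments": {"plan": [{"grip": 1,"dp": [0,0.004,-0.028],"rotation": [0,0,0]},{"grip": 1,"dp": [0,0.006,-0.038],"rotation": [0,0,0]},{"grip": 1,"dp": [0.03,0.002,-0.015],"rotation": [0,0,0]},{"grip": 1,"dp": [0.038,-0.001,0],"rotation": [0,0,0]},{"grip": 1,"dp": [0.038,-0.001,0],"rotation": [0,0,0]},{"grip": 1,"dp": [0.038,-0.001,0],"rotation": [0,0,0.5]},{"grip": 1,"dp": [0.038,-0.001,0],"rotation": [0,0,0.5]},{"grip": 1,"dp": [0.038,-0.001,0],"rotation": [0,0,0.5]}]}}

```text
time_s: 5.82
tool_pos: [0.4367, -0.0187, 0.1449]
tool_rot: [172.0, -0.5, 78.4]
force: [0.9, 0.4, -1.8]
grip_width: 0.0198
```

{"name": "carry_out", "arguments": {"plan": [{"grip": 1,"dp": [0.01,0,0],"rotation": [0,0,0.5]},{"grip": 1,"dp": [0,0,0],"rotation": [0,0,0]},{"grip": 1,"dp": [0,0,0],"rotation": [0,0,0]}]}}

```text
time_s: 6.07
tool_pos: [0.4377, 0.0008, 0.1437]
tool_rot: [172.2, -0.6, 78.7]
force: [-0.3, -0.8, -1.5]
grip_width: 0.0198
```

```bash
python3 -c "
from h import *
to([.432,-.0065,.075],-10.9,5)
"
```

```text
t 6.07 pos [0.4377 0.0008 0.1437] grip 0.019764494930763505 F [-0.3148 -0.8353 -1.4735] q [-18.5 -11.4  12.2 123.9   4.8  59.6  70.1]
dp [-0.009  -0.0135  0.0674] rot [ 2.8186 -0.5583 -0.5069] goal R rows axes [[0.189, 0.982, 0.0], [0.978, -0.188, 0.087], [0.086, -0.016, -0.996]]
```

{"name": "carry_out", "arguments": {"plan": [{"grip": 1,"dp": [-0.004,-0.006,0.024],"rotation": [1.4,-0.2,-0.2]},{"grip": 1,"dp": [-0.004,-0.006,0.024],"rotation": [1.4,-0.3,-0.2]},{"grip": 1,"dp": [0,0,0],"rotation": [0,0,0]},{"grip": 1,"dp": [0,0,0],"rotation": [0,0,0]}]}}

```text
time_s: 6.4
tool_pos: [0.4302, -0.0102, 0.0938]
tool_rot: [175.0, -0.0, 78.7]
force: [0.8, 0.6, -1.1]
grip_width: 0.0194
```

```bash
python3 -c "
from h import *
to([.432,-.0065,.070],-10.9,5)
crop('top',(225,135,305,215),7,'pics/g2.png')
crop('scene',(205,150,285,240),6,'pics/g2s.png')
a=cv2.imread('pics/g2.png');b=cv2.imread('pics/g2s.png')
b=cv2.resize(b,None,fx=560/b.shape[0]*.5,fy=560/b.shape[0]*.5)
c=np.zeros((560,560+b.shape[1],3),np.uint8);c[:,:560]=a;c[:b.shape[0],560:]=b;cv2.imwrite('pics/g2c.png',c);print(c.shape)
"
```

```text
t 6.4 pos [ 0.4302 -0.0102  0.0938] grip 0.019377635444062853 F [ 0.8057  0.5757 -1.072 ] q [-18.   -6.7  14.1 126.    3.5  55.7  72.9]
dp [ 0.004  -0.001   0.0238] rot [-0.0021 -0.0084 -0.3715] goal R rows axes [[0.189, 0.982, 0.0], [0.978, -0.188, 0.087], [0.086, -0.016, -0.996]]
(560, 809, 3)
```

View pics/g2c.png

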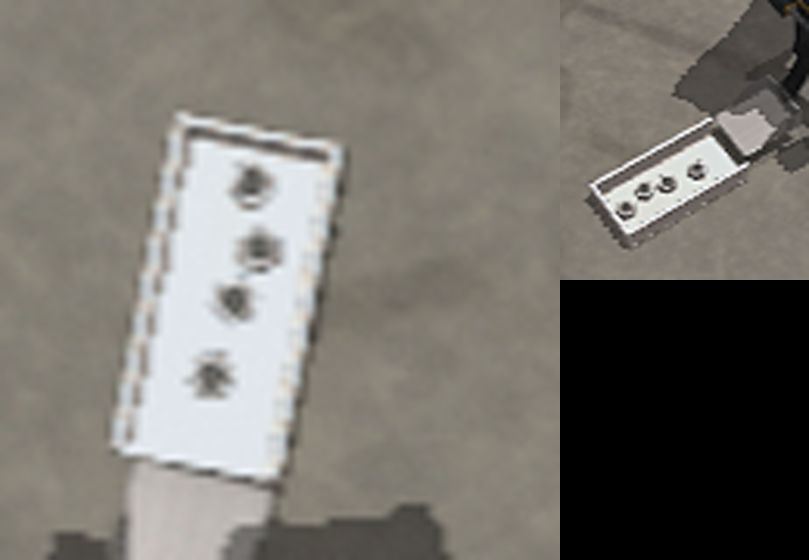

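Top crop: the lip corners are at about (130,460) and (278,488), at the tray's front edge. The rim's outer corners are at about (113,448) and (283,482).

```bash
python3 -c "
from h import *
T=lambda u,v:((u+.5)/7-.5+225,(v+.5)/7-.5+135)
P=[onplane('top',T(*a),z)[:2] for a,z in(((130,460),.028),((278,488),.028),((113,447),.0325),((283,482),.0325),((179,114),.0325),((344,146),.0325))]
print(np.array(P)); L=(P[0]+P[1])/2; F=(P[2]+P[3])/2;B=(P[4]+P[5])/2
h=(B-F)/np.linalg.norm(B-F); n=np.array([-h[1],h[0]]);print('yaw',np.degrees(np.arctan2(h[1],h[0])),'lip in tray: fwd from front',(L-F)@h,'left',(L-F)@n, np.linalg.norm(B-F))
d=P[0]-P[1];print('lip yaw',np.degrees(np.arctan2(-d[0],d[1])), np.linalg.norm(d))
"
```

```text
[[ 0.53770453  0.00205061]
 [ 0.5250315  -0.06531119]
 [ 0.54316858  0.00979491]
 [ 0.52735882 -0.0673483 ]
 [ 0.69730861 -0.02022507]
 [ 0.68254888 -0.0961142 ]]
yaw -10.760318488789549 lip in tray: fwd from front -0.0032944177593789772 left -0.003530742456157686 0.15743322524570386
lip yaw -10.654728647135375 0.0685435449074127
```

{"name": "carry_out", "arguments": {"plan": [{"grip": 1,"dp": [0.004,0.012,0.002],"rotation": [0,0,-0.3]},{"grip": 1,"dp": [0,0,0],"rotation": [0,0,0]},{"grip": 1,"dp": [0,0,0.01],"rotation": [0,0,0]},{"grip": 1,"dp": [0,0,0.008],"rotation": [0,0,0]},{"grip": 1,"dp": [0,0,0],"rotation": [0,0,0]}]}}

```text
time_s: 6.92
tool_pos: [0.4481, -0.0096, 0.0808]
tool_rot: [174.4, -0.3, 78.9]
force: [-0.5, 0.9, -1.6]
grip_width: 0.0193
```

```bash
python3 -c "
from h import *
to([.443,-.0085,.070],-10.8,5)
"
```

```text
t 6.92 pos [ 0.4481 -0.0096  0.0808] grip 0.019334670589760527 F [-0.5303  0.9356 -1.6119] q [-18.   -3.8  14.6 125.2   2.6  53.   74. ]
dp [ 0.     -0.0063  0.0103] rot [ 0.599  -0.2416 -0.3418] goal R rows axes [[0.187, 0.982, -0.0], [0.979, -0.187, 0.087], [0.086, -0.016, -0.996]]
```

{"name": "carry_out", "arguments": {"plan": [{"grip": 1,"dp": [0,-0.003,0.006],"rotation": [0.4,-0.2,-0.3]},{"grip": 1,"dp": [0,0,0.004],"rotation": [0,0,0]},{"grip": 1,"dp": [0,0,0.002],"rotation": [0,0,0]},{"grip": 1,"dp": [0,0,0.001],"rotation": [0,0,0]}]}}

```text
time_s: 7.25
tool_pos: [0.4462, -0.009, 0.0682]
tool_rot: [174.8, -0.1, 79.2]
force: [-4.6, 1.0, 7.5]
grip_width: 0.0196
```

```bash
python3 -c "
from h import *
to([.443,-.0085,.070],-10.8,5)
"
```

```text
t 7.25 pos [ 0.4462 -0.009   0.0682] grip 0.01955480391801934 F [-4.5744  1.0382  7.4625] q [-18.1  -2.6  14.6 125.8   2.4  51.7  74.3]
dp [-0.0001 -0.003  -0.0021] rot [ 0.2257 -0.081  -0.0308] goal R rows axes [[0.187, 0.982, -0.0], [0.979, -0.187, 0.087], [0.086, -0.016, -0.996]]
```

{"name": "carry_out", "arguments": {"plan": [{"grip": 1,"dp": [0,0.014,0.0012],"rotation": [0,0,0]},{"grip": 1,"dp": [0,0.014,0.0014],"rotation": [0,0,0]},{"grip": 1,"dp": [0,0.014,0.0014],"rotation": [0,0,0]},{"grip": 1,"dp": [0,0.014,0.0014],"rotation": [0,0,0]}]}}

```text
time_s: 7.58
tool_pos: [0.4995, -0.0184, 0.0688]
tool_rot: [175.1, -0.1, 79.3]
force: [-5.4, -0.3, 3.2]
grip_width: 0.0195
```

```bash
python3 -c "
from h import *
to([.5827,-.035,.068],-10.8,5)
"
```

```text
t 7.58 pos [ 0.4995 -0.0184  0.0688] grip 0.019478638012720796 F [-5.3847 -0.3102  3.173 ] q [-17.1   4.3  16.1 119.   -0.4  52.   78.4]
dp [-0.0009  0.0845  0.0081] rot [-0.0592 -0.1392  0.1028] goal R rows axes [[0.187, 0.982, -0.0], [0.979, -0.187, 0.087], [0.086, -0.016, -0.996]]
```

{"name": "carry_out", "arguments": {"plan": [{"grip": 1,"dp": [0,0.014,0.0018],"rotation": [0,0,0]},{"grip": 1,"dp": [0,0.014,0.0016],"rotation": [0,0,0]},{"grip": 1,"dp": [0,0.014,0.0016],"rotation": [0,0,0]},{"grip": 1,"dp": [0,0.012,0.0014],"rotation": [0,0,0]}]}}

```text
time_s: 7.92
tool_pos: [0.5523, -0.0288, 0.0694]
tool_rot: [175.5, -0.1, 79.4]
force: [-6.3, 0.6, 6.6]
grip_width: 0.0193
```

```bash
python3 -c "
from h import *
to([.5827,-.035,.068],-10.8,5)
crop('top',(225,135,305,215),7,'pics/g3.png')
"
```

```text
t 7.92 pos [ 0.5523 -0.0288  0.0694] grip 0.019269268612298527 F [-6.2959  0.5966  6.5903] q [-15.6  10.9  16.8 111.6  -3.   53.5  81.9]
dp [-0.0004  0.0309  0.0038] rot [-0.5149 -0.0797  0.1787] goal R rows axes [[0.187, 0.982, -0.0], [0.979, -0.187, 0.087], [0.086, -0.016, -0.996]]
```

View pics/g3.png

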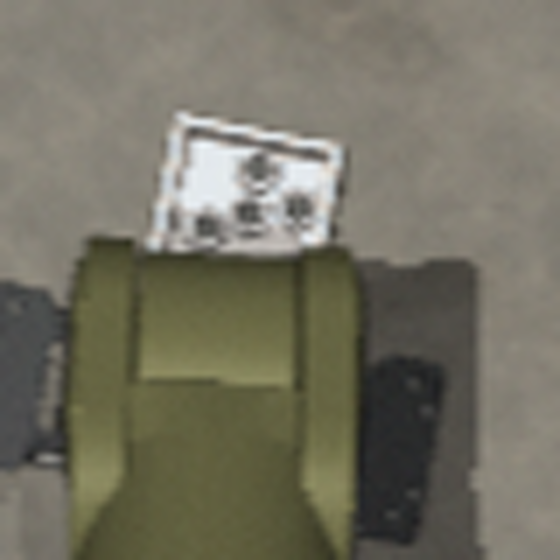

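The nuts are spread in a bunch ahead of the lip, at crop (258,170), (300,208), (250,213) and (208,225). I'll push on towards the back wall.

{"name": "carry_out", "arguments": {"plan": [{"grip": 1,"dp": [0,0.01,0.0014],"rotation": [0,0,0]},{"grip": 1,"dp": [0,0.008,0.001],"rotation": [0,0,0]},{"grip": 1,"dp": [0,0.008,0.001],"rotation": [0,0,0]}]}}

```text
time_s: 8.22
tool_pos: [0.5779, -0.0338, 0.0697]
tool_rot: [175.8, -0.0, 79.4]
force: [-9.3, 0.9, 11.2]
grip_width: 0.0198
```

```bash
python3 -c "
from h import *
to([.5827,-.035,.068],-10.8,5)
crop('scene',(205,170,265,230),9,'pics/g4.png')
"
```

```text
t 8.22 pos [ 0.5779 -0.0338  0.0697] grip 0.019796967298309126 F [-9.3221  0.871  11.2407] q [-14.7  14.1  16.9 107.9  -4.2  54.5  83.3]
dp [-0.0003  0.0048  0.002 ] rot [-0.7589 -0.0472  0.1901] goal R rows axes [[0.187, 0.982, -0.0], [0.979, -0.187, 0.087], [0.086, -0.016, -0.996]]
```

View pics/g4.png

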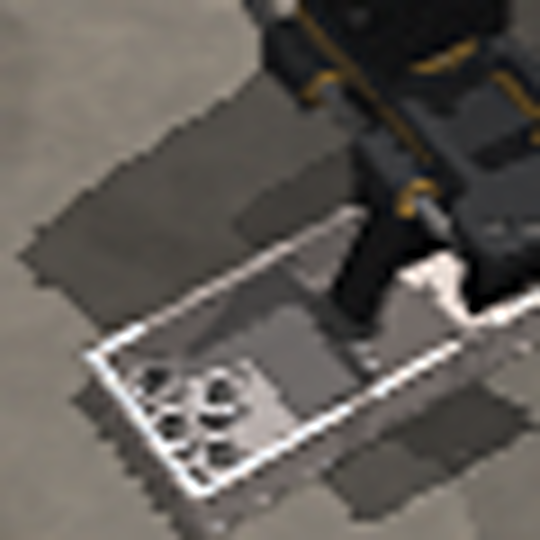

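Scene crop: the nuts sit two-by-two at (155,380), (172,425), (220,390) and (215,452), against the back wall. By tool position the lip is about 7 mm from the wall, so it has mostly gone under them. I'll push until it touches the wall.

{"name": "carry_out", "arguments": {"plan": [{"grip": 1,"dp": [0,0.008,0.0012],"rotation": [0,0,0]},{"grip": 1,"dp": [0,0.007,0.001],"rotation": [0,0,0]},{"grip": 1,"dp": [0,0.005,0.0005],"rotation": [0,0,0]}]}}

```text
time_s: 8.52
tool_pos: [0.5878, -0.0359, 0.0711]
tool_rot: [177.2, -0.0, 79.4]
force: [-18.1, 2.6, 20.4]
grip_width: 0.0195
```

```bash
python3 -c "
from h import *
to([.5827,-.035,.068],-10.8,5)
"
```

```text
t 8.52 pos [ 0.5878 -0.0359  0.0711] grip 0.019507384700008516 F [-18.0709   2.6294  20.352 ] q [-14.1  16.1  16.9 105.1  -5.1  56.7  84.2]
dp [-0.     -0.0053  0.0028] rot [-2.1788 -0.0262  0.2017] goal R rows axes [[0.187, 0.982, -0.0], [0.979, -0.187, 0.087], [0.086, -0.016, -0.996]]
```

{"name": "carry_out", "arguments": {"plan": [{"grip": 1,"dp": [0,-0.003,0.004],"rotation": [-2.5,0,0]},{"grip": 1,"dp": [0,-0.003,0.004],"rotation": [-2.5,0,0]},{"grip": 1,"dp": [0,-0.002,0],"rotation": [-2.5,0,0]},{"grip": 1,"dp": [0,-0.003,0],"rotation": [-3.5,0,0]},{"grip": 1,"dp": [0,-0.003,0],"rotation": [-3.5,0,0]},{"grip": 1,"dp": [0,0,0],"rotation": [0,0,0]}]}}

```text
time_s: 9.02
tool_pos: [0.5686, -0.0325, 0.0585]
tool_rot: [162.8, 0.0, 79.4]
force: [-2.3, 0.2, -2.9]
grip_width: 0.0194
```

```bash
python3 -c "
from h import *
to([.5827,-.035,.068],-10.8,5)
crop('scene',(205,170,265,230),9,'pics/g5.png')
"
```

```text
t 9.02 pos [ 0.5686 -0.0325  0.0585] grip 0.019351660341382217 F [-2.2635  0.1533 -2.9114] q [-18.3   5.6  17.2 121.1   3.2  36.7  75.8]
dp [ 0.0002  0.0165 -0.0048] rot [12.2317 -0.0089  0.2058] goal R rows axes [[0.187, 0.982, -0.0], [0.979, -0.187, 0.087], [0.086, -0.016, -0.996]]
```

View pics/g5.png

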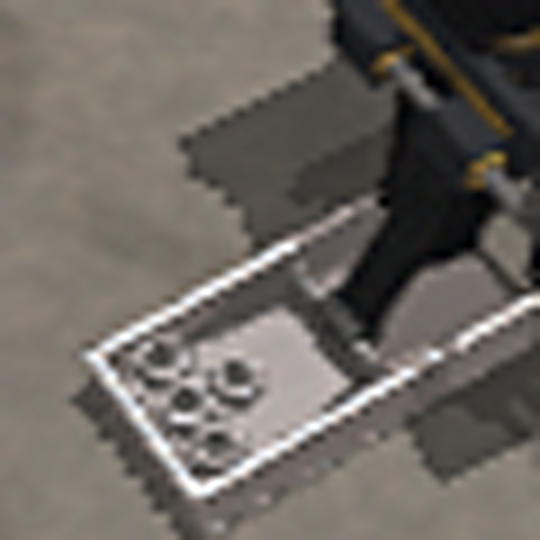

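The four nuts now sit at (165,355), (185,403), (235,375) and (215,443), and look to be on the pan. I'll tilt further so they slide to the back of the pan, then lift.

{"name": "carry_out", "arguments": {"plan": [{"grip": 1,"dp": [0,-0.0025,-0.001],"rotation": [-5,0,0]},{"grip": 1,"dp": [0,-0.0025,-0.001],"rotation": [-5,0,0]},{"grip": 1,"dp": [0,-0.0025,-0.001],"rotation": [-5,0,0]},{"grip": 1,"dp": [0,-0.001,-0.001],"rotation": [-5,0,0]},{"grip": 1,"dp": [0,0,0],"rotation": [-2,0,0]},{"grip": 1,"dp": [0,0,0],"rotation": [0,0,0]}]}}

```text
time_s: 9.57
tool_pos: [0.5642, -0.0349, 0.059]
tool_rot: [144.0, 0.7, 78.9]
force: [-0.3, 0.2, -3.0]
grip_width: 0.0197
```

```bash
python3 -c "
from h import *
to([.5827,-.035,.068],-10.8,30)
crop('scene',(205,160,265,220),9,'pics/g6.png')
"
```

```text
t 9.57 pos [ 0.5642 -0.0349  0.059 ] grip 0.01970638551812105 F [-0.2961  0.1545 -3.0356] q [-19.4  -2.3  13.4 136.8  46.1  15.3  31.6]
dp [0.0033 0.02   0.0034] rot [6.0404 0.7183 0.1166] goal R rows axes [[0.187, 0.982, -0.0], [0.851, -0.162, 0.5], [0.491, -0.094, -0.866]]
```

View pics/g6.png

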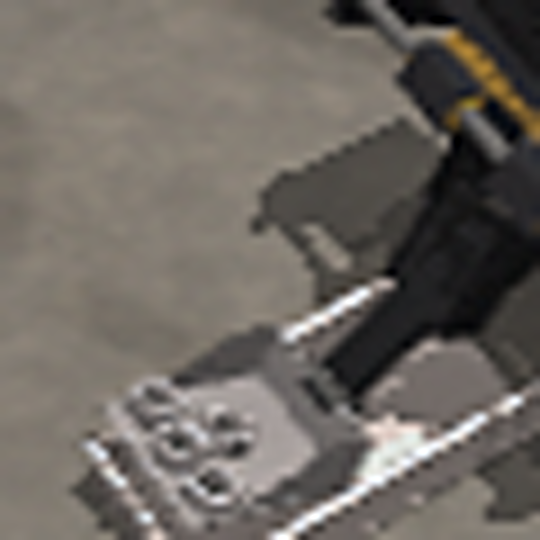

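All four nuts are on the pan, clear of the floor, at (152,395), (180,440), (230,432) and (210,485). I'll lift gently with the lip up.

{"name": "carry_out", "arguments": {"plan": [{"grip": 1,"dp": [0,0.006,-0.008],"rotation": [0,0,0]},{"grip": 1,"dp": [0,0.012,-0.016],"rotation": [0,0,0]},{"grip": 1,"dp": [0,0.014,-0.02],"rotation": [1,0,0]},{"grip": 1,"dp": [0,0.014,-0.02],"rotation": [2,0,0]},{"grip": 1,"dp": [0,0.014,-0.02],"rotation": [3,0,0]},{"grip": 1,"dp": [0,0.014,-0.02],"rotation": [3,0,0]},{"grip": 1,"dp": [0,0.012,-0.02],"rotation": [2,0,0]},{"grip": 1,"dp": [0,0.008,-0.012],"rotation": [0,0,0]}]}}

```text
time_s: 10.28
tool_pos: [0.5749, -0.0328, 0.2319]
tool_rot: [157.1, -0.0, 79.3]
force: [0.9, 0.3, -2.1]
grip_width: 0.0197
```

```bash
python3 -c "
from h import *
to([.378,.357,.24],-45,20)
"
```

```text
t 10.28 pos [ 0.5749 -0.0328  0.2319] grip 0.019706189190321445 F [ 0.9451  0.2723 -2.1178] q [-26.5  -9.   21.7 114.2  11.5  52.4  69.7]
dp [ 0.3464 -0.2417 -0.1109] rot [  2.8435 -12.5872  31.9145] goal R rows axes [[0.707, 0.707, -0.0], [0.664, -0.664, 0.342], [0.242, -0.242, -0.94]]
```

{"name": "carry_out", "arguments": {"plan": [{"grip": 1,"dp": [0.008,-0.007,-0.003],"rotation": [0,-0.4,1]},{"grip": 1,"dp": [0.0165,-0.0135,-0.0054],"rotation": [0.1,-0.7,1.7]},{"grip": 1,"dp": [0.0165,-0.0135,-0.0054],"rotation": [0.1,-0.7,1.7]},{"grip": 1,"dp": [0.016,-0.014,-0.0056],"rotation": [0.1,-0.7,1.7]},{"grip": 1,"dp": [0.016,-0.014,-0.0056],"rotation": [0.1,-0.7,1.7]},{"grip": 1,"dp": [0.0155,-0.0145,-0.0058],"rotation": [0.1,-0.7,1.7]},{"grip": 1,"dp": [0.015,-0.015,-0.006],"rotation": [0.1,-0.7,1.7]},{"grip": 1,"dp": [0.0145,-0.0155,-0.0062],"rotation": [0.1,-0.7,1.7]}]}}

```text
time_s: 10.95
tool_pos: [0.5075, 0.121, 0.2512]
tool_rot: [158.7, -1.8, 64.8]
force: [0.0, -0.5, -2.3]
grip_width: 0.0194
```

{"name": "carry_out", "arguments": {"plan": [{"grip": 1,"dp": [0.014,-0.016,-0.0065],"rotation": [0.1,-0.7,1.7]},{"grip": 1,"dp": [0.0135,-0.016,-0.0065],"rotation": [0.1,-0.7,1.7]},{"grip": 1,"dp": [0.013,-0.0165,-0.0067],"rotation": [0.1,-0.7,1.7]},{"grip": 1,"dp": [0.0125,-0.0165,-0.0067],"rotation": [0.1,-0.7,1.7]},{"grip": 1,"dp": [0.012,-0.017,-0.0068],"rotation": [0.1,-0.7,1.7]},{"grip": 1,"dp": [0.0115,-0.017,-0.0068],"rotation": [0.1,-0.7,1.7]},{"grip": 1,"dp": [0.011,-0.0175,-0.007],"rotation": [0.1,-0.7,1.7]},{"grip": 1,"dp": [0.0105,-0.0175,-0.007],"rotation": [0.1,-0.7,1.7]}]}}

```text
time_s: 11.62
tool_pos: [0.4288, 0.3028, 0.2678]
tool_rot: [163.0, -1.5, 50.4]
force: [0.2, 1.1, -2.6]
grip_width: 0.0194
```

```bash
python3 -c "
from h import *
to([.378,.357,.24],-45,20)
"
```

```text
t 11.62 pos [0.4288 0.3028 0.2678] grip 0.019415705741479328 F [ 0.2305  1.1387 -2.5667] q [-40.2  -0.5  -9.8 101.4  17.3  78.   -3.3]
dp [ 0.0087 -0.0786  0.0052] rot [-3.0528 -3.1672  4.6521] goal R rows axes [[0.707, 0.707, -0.0], [0.664, -0.664, 0.342], [0.242, -0.242, -0.94]]
```

{"name": "carry_out", "arguments": {"plan": [{"grip": 1,"dp": [0.003,-0.015,0.001],"rotation": [0,-0.6,1]},{"grip": 1,"dp": [0.003,-0.015,0.004],"rotation": [3,-0.6,1]},{"grip": 1,"dp": [0.002,-0.015,0.01],"rotation": [5,-0.6,1]},{"grip": 1,"dp": [0,-0.011,0.012],"rotation": [5,-0.6,1]},{"grip": 1,"dp": [0,-0.003,0.012],"rotation": [5,-0.6,1]},{"grip": 1,"dp": [0,0,0.008],"rotation": [3,0,0]},{"grip": 1,"dp": [0,0,0],"rotation": [0,0,0]}]}}

```text
time_s: 12.2
tool_pos: [0.3878, 0.3731, 0.2157]
tool_rot: [-172.1, -0.1, 47.0]
force: [0.8, -0.9, -2.9]
grip_width: 0.0197
```

```bash
python3 -c "
from h import *
to([.392,.3437,.215],-45,-7)
crop('top',(120,175,220,265),6,'pics/p1.png')
crop('scene',(290,170,390,260),6,'pics/p1s.png')
cv2.imwrite('pics/p1c.png',cv2.resize(np.hstack([cv2.imread('pics/p1.png'),cv2.imread('pics/p1s.png')]),(800,360)))
"
```

```text
t 12.2 pos [0.3878 0.3731 0.2157] grip 0.01969013741745659 F [ 0.7909 -0.8886 -2.8722] q [-35.1   6.   -6.6  99.2  -7.5  75.7   7.2]
dp [-0.0186  0.023  -0.0025] rot [-0.9501  0.1892  2.0027] goal R rows axes [[0.707, 0.707, -0.0], [0.702, -0.702, -0.122], [-0.086, 0.086, -0.993]]
```

View pics/p1c.png

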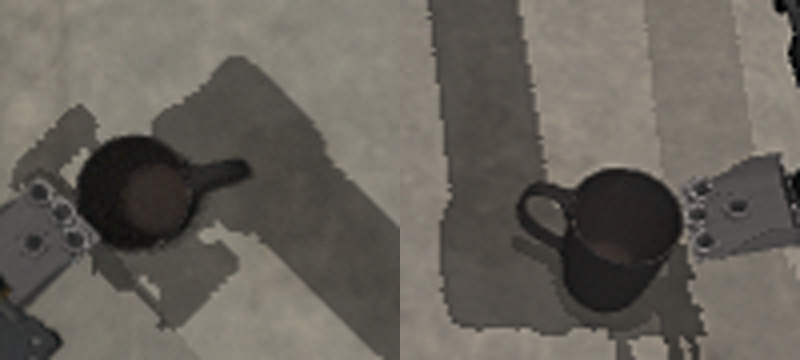

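Picture: all four nuts are in the pan, three near the lip and one behind. The lip edge runs from about (40,178) to (97,238) in the top half, just left of the mug rim, whose centre is at (137,193).

```bash
python3 -c "
from h import *
T=lambda u,v:((u+.5)/4-.5+120,(v+.5)/4-.5+175)
S=lambda u,v:((u-400+.5)/4-.5+290,(v+.5)/4-.5+170)
print(onplane('top',T(40,178),.129),onplane('top',T(97,238),.129),onplane('top',T(69,208),.129)); print('mug',onplane('top',T(137,193),.106),onplane('scene',S(627,217),.106))
print('lip scene',onplane('scene',S(683,190),.129),onplane('scene',S(693,258),.129))
"
```

```text
[0.47113533 0.33631713 0.129     ] [0.42734307 0.29299624 0.129     ] [0.44919449 0.314226   0.129     ]
mug [0.4614397  0.26910011 0.106     ] [0.46574072 0.27461323 0.106     ]
lip scene [0.43090559 0.29535639 0.129     ] [0.47357494 0.33479081 0.129     ]
```

{"name": "carry_out", "arguments": {"plan": [{"grip": 1,"dp": [-0.006,0.007,0.001],"rotation": [0,0,0]},{"grip": 1,"dp": [-0.009,0.011,0.004],"rotation": [0,0,0]},{"grip": 1,"dp": [-0.008,0.01,0.005],"rotation": [0,0,0]},{"grip": 1,"dp": [0,0,0],"rotation": [0,0,0]}]}}

```text
time_s: 12.63
tool_pos: [0.3901, 0.3424, 0.2071]
tool_rot: [-172.3, -0.6, 47.8]
force: [-0.5, -0.2, -2.7]
grip_width: 0.0195
```

```bash
cat >> h.py <<'E'
def lip(M=(.4635,.272)):
    o=env.get_obs(); R=Rn.from_euler('xyz',o['tool_rot'],degrees=True); L=o['tool_pos']+R.apply([0,.0985,.075])
    y=R.apply([1,0,0]); h=np.array([y[1],-y[0]]);h/=np.linalg.norm(h); n=np.array([-h[1],h[0]]); d=L[:2]-M
    z=R.apply([0,0,1]); print("lip",L.round(4),"fwd of mouth",(d@h).round(4),"left",(d@n).round(4),"theta",(8-np.degrees(np.arctan2(z[:2]@h,-z[2]))).round(1),"t",o['time_s'],"F",o['force'].round(1),"q",o['qpos'].round(0))
E
python3 -c "
from h import *
lip()
"
```

```text
lip [0.4554 0.2842 0.1195] fwd of mouth -0.0142 left 0.0037 theta 15.7 t 12.6333 F [-0.5 -0.2 -2.7] q [-33.   4.  -6. 102.  -8.  74.  11.]
```

{"name": "carry_out", "arguments": {"plan": [{"grip": 1,"dp": [-0.004,0.002,0.003],"rotation": [0,0,0]},{"grip": 1,"dp": [0,0.0055,-0.0066],"rotation": [4,0,0]},{"grip": 1,"dp": [0,0.0055,-0.0066],"rotation": [4,0,0]},{"grip": 1,"dp": [0,0.0055,-0.0066],"rotation": [4,0,0]},{"grip": 1,"dp": [0,0,0],"rotation": [0,0,0]}]}}

```text
time_s: 13.05
tool_pos: [0.4002, 0.3281, 0.2231]
tool_rot: [-159.8, -1.0, 48.5]
force: [1.1, -0.8, -2.2]
grip_width: 0.0201
```

```bash
python3 -c "
from h import *
lip()
"
```

```text
lip [0.4512 0.2854 0.1187] fwd of mouth -0.0181 left 0.0018 theta 28.2 t 13.05 F [ 1.1 -0.8 -2.2] q [-27.   7.  -2. 100. -19.  80.  24.]
```

{"name": "carry_out", "arguments": {"plan": [{"grip": 1,"dp": [-0.001,0.0085,0],"rotation": [0,0,0.5]},{"grip": 1,"dp": [0,0.006,-0.0066],"rotation": [4,0,0]},{"grip": 1,"dp": [0,0.006,-0.0066],"rotation": [4,0,0]},{"grip": 1,"dp": [0,0.006,-0.0066],"rotation": [4,0,0]},{"grip": 1,"dp": [0,0,0],"rotation": [0,0,0]}]}}

```text
time_s: 13.47
tool_pos: [0.4213, 0.309, 0.2318]
tool_rot: [-147.8, -1.0, 48.6]
force: [1.5, -1.6, -2.3]
grip_width: 0.0197
```

```bash
python3 -c "
from h import *
lip()
"
```

```text
lip [0.4552 0.2818 0.1159] fwd of mouth -0.0127 left 0.0018 theta 40.2 t 13.4667 F [ 1.5 -1.6 -2.3] q [-21.  13.   2.  96. -29.  88.  34.]
```

{"name": "carry_out", "arguments": {"plan": [{"grip": 1,"dp": [-0.001,0.006,-0.0066],"rotation": [4,0,0.3]},{"grip": 1,"dp": [-0.001,0.006,-0.0066],"rotation": [4,0,0]},{"grip": 1,"dp": [0,0.006,-0.0066],"rotation": [4,0,0]},{"grip": 1,"dp": [0,0,0],"rotation": [0,0,0]},{"grip": 1,"dp": [0,0,0],"rotation": [0,0,0]}]}}

```text
time_s: 13.88
tool_pos: [0.4354, 0.2959, 0.237]
tool_rot: [-136.1, -0.7, 49.0]
force: [-1.0, 0.3, -1.3]
grip_width: 0.0195
```

```bash
python3 -c "
from h import *
lip()
"
```

```text
lip [0.4506 0.2847 0.1146] fwd of mouth -0.018 left 0.0011 theta 51.9 t 13.8833 F [-1.   0.3 -1.3] q [-16.  20.   3.  91. -36.  96.  41.]
```

{"name": "carry_out", "arguments": {"plan": [{"grip": 1,"dp": [0,0.0035,-0.0035],"rotation": [0,0,0]},{"grip": 1,"dp": [0,0.0065,-0.007],"rotation": [4,0,0]},{"grip": 1,"dp": [0,0.0065,-0.007],"rotation": [4,0,0]},{"grip": 1,"dp": [0,0.0065,-0.007],"rotation": [4,0,0]},{"grip": 1,"dp": [0,0.0065,-0.007],"rotation": [4,0,0]},{"grip": 1,"dp": [0,0,0],"rotation": [0,0,0]},{"grip": 1,"dp": [0,0,0],"rotation": [0,0,0]},{"grip": 1,"dp": [0,0,0],"rotation": [0,0,0]}]}}

```text
time_s: 14.55
tool_pos: [0.4616, 0.2794, 0.2417]
tool_rot: [-120.6, -1.2, 50.5]
force: [-0.1, 0.4, -2.3]
grip_width: 0.0197
```

```bash
python3 -c "
from h import *
lip()
p=proj('top',env.get_obs()['tool_pos']);print(p)
crop('top',(120,175,220,265),6,'pics/p2.png')
crop('scene',(290,150,390,240),6,'pics/p2s.png')
fs=[]
for i in range(6): fs.append(env.get_obs()['force'][2]); env.read_camera('top')
print(np.mean(fs))
"
```

```text
lip [0.4521 0.2907 0.1188] fwd of mouth -0.0207 left 0.0072 theta 67.4 t 14.55 F [-0.1  0.4 -2.3] q [-10.  31.   2.  84. -43. 108.  47.]
[139.61946939 220.40186257]
-1.5023927636737522
```

{"name": "carry_out", "arguments": {"plan": [{"grip": 1,"dp": [0,-0.017,-0.01],"rotation": [0,0,0]},{"grip": 1,"dp": [0,-0.025,-0.015],"rotation": [0,0,0]},{"grip": 1,"dp": [0,-0.02,-0.012],"rotation": [-6,0,0]},{"grip": 1,"dp": [0,0,0],"rotation": [-7,0,0]},{"grip": 1,"dp": [0.015,0,0],"rotation": [-7,0,0]},{"grip": 1,"dp": [0.02,0,0],"rotation": [-7,0,0]},{"grip": 1,"dp": [0.02,0,0],"rotation": [-7,0,0]},{"grip": 1,"dp": [0.02,-0.02,0],"rotation": [-7,0,0]}]}}

```text
time_s: 15.62
tool_pos: [0.5037, 0.3333, 0.3327]
tool_rot: [-162.1, -0.8, 48.7]
force: [0.0, -1.1, -2.6]
grip_width: 0.0194
```

{"name": "carry_out", "arguments": {"plan": [{"grip": 1,"dp": [0.02,-0.02,0],"rotation": [-7,0,0]},{"grip": 1,"dp": [0,-0.02,0],"rotation": [-7,0,0]},{"grip": 1,"dp": [0,-0.02,0],"rotation": [-7,0,0]},{"grip": 1,"dp": [0,0,0],"rotation": [-6,0,0]},{"grip": 1,"dp": [0,0,0],"rotation": [0,0,0]}]}}

```text
time_s: 16.03
tool_pos: [0.4618, 0.4022, 0.3616]
tool_rot: [170.8, -2.2, 49.2]
force: [-1.0, 1.6, -2.0]
grip_width: 0.0196
```

```bash
python3 -c "
from h import *
lip()
to([.485,.10,.20],-10.8,8)
crop('top',(110,130,310,260),2,'pics/q1.png')
crop('top',(125,190,205,255),5,'pics/q2.png')
crop('scene',(290,190,370,255),5,'pics/q3.png')
crop('scene',(200,150,400,280),2,'pics/q4.png')
I=lambda k:cv2.imread(f'pics/q{k}.png')
a=np.vstack([np.hstack([I(1),I(4)]),np.hstack([I(2),I(3)])]);print(a.shape);cv2.imwrite('pics/qc.png',a)
"
```

```text
lip [0.546  0.3326 0.3033] fwd of mouth 0.0229 left 0.0998 theta -1.2 t 16.0333 F [-1.   1.6 -2. ] q [-47.  10.  -3.  78.  10.  89.  -0.]
t 16.03 pos [0.4618 0.4022 0.3616] grip 0.019606829596587574 F [-0.9965  1.6181 -1.9527] q [-46.8   9.9  -2.7  78.5   9.6  89.5  -0.3]
dp [-0.2198  0.1878  0.1855] rot [  1.7134   2.3437 -29.9542] goal R rows axes [[0.187, 0.982, 0.0], [0.973, -0.186, 0.139], [0.137, -0.026, -0.99]]
(585, 800, 3)
```

View pics/qc.png

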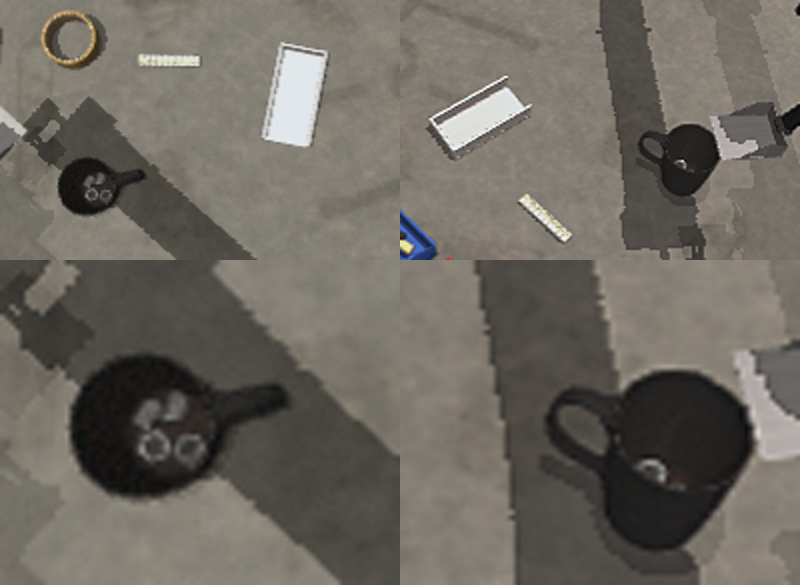

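All four nuts are in the mug, in the lower-left panel at (148,415), (172,405), (153,445) and (188,447). The tray and pan are empty and the mug is upright. Next I'll set the scoop down to the left of the tray.

{"name": "carry_out", "arguments": {"plan": [{"grip": 1,"dp": [-0.018,0.017,0.003],"rotation": [0.2,0.2,-2]},{"grip": 1,"dp": [-0.024,0.02,0.003],"rotation": [0.2,0.2,-3.5]},{"grip": 1,"dp": [-0.025,0.019,0.003],"rotation": [0.2,0.2,-3.5]},{"grip": 1,"dp": [-0.026,0.017,0.003],"rotation": [0.2,0.2,-3.5]},{"grip": 1,"dp": [-0.027,0.015,0.004],"rotation": [0.2,0.2,-3.5]},{"grip": 1,"dp": [-0.028,0.014,0.005],"rotation": [0.2,0.3,-3.5]},{"grip": 1,"dp": [-0.029,0.012,0.008],"rotation": [0.2,0.3,-3.5]},{"grip": 1,"dp": [-0.029,0.01,0.01],"rotation": [0.2,0.3,-3.5]}]}}

```text
time_s: 16.9
tool_pos: [0.4849, 0.1191, 0.3301]
tool_rot: [173.2, -0.1, 73.2]
force: [1.2, -0.3, -1.0]
grip_width: 0.0197
```

```bash
python3 -c "
from h import *
to([.485,.10,.075],-10.8,8)
"
```

```text
t 16.9 pos [0.4849 0.1191 0.3301] grip 0.019671970377029575 F [ 1.1879 -0.3145 -0.9758] q [-31.1  -6.9  10.2  98.7   5.3  82.6  51.9]
dp [-0.0187 -0.0246  0.254 ] rot [-1.1867  0.678  -5.9329] goal R rows axes [[0.187, 0.982, 0.0], [0.973, -0.186, 0.139], [0.137, -0.026, -0.99]]
```

{"name": "carry_out", "arguments": {"plan": [{"grip": 1,"dp": [-0.006,-0.004,0.03],"rotation": [-0.3,0.2,-2]},{"grip": 1,"dp": [-0.006,-0.004,0.036],"rotation": [-0.3,0.2,-2]},{"grip": 1,"dp": [-0.006,-0.004,0.036],"rotation": [-0.3,0.2,-2]},{"grip": 1,"dp": [0,-0.004,0.036],"rotation": [-0.3,0,0]},{"grip": 1,"dp": [0,-0.004,0.036],"rotation": [0,0,0]},{"grip": 1,"dp": [0,-0.004,0.035],"rotation": [0,0,0]},{"grip": 1,"dp": [0,-0.002,0.02],"rotation": [0,0,0]},{"grip": 1,"dp": [0,0,0],"rotation": [0,0,0]}]}}

```text
time_s: 17.57
tool_pos: [0.4905, 0.0551, 0.0923]
tool_rot: [172.3, -0.6, 74.4]
force: [-0.7, 5.7, 4.1]
grip_width: 0.0194
```

```bash
python3 -c "
from h import *
to([.485,.10,.0605],-10.8,8.2)
"
```

```text
t 17.57 pos [0.4905 0.0551 0.0923] grip 0.019367628875957648 F [-0.7225  5.6964  4.0914] q [-27.4  -0.2  15.7 120.6   3.8  52.5  60.6]
dp [ 0.0414 -0.0215  0.0296] rot [-0.4292  0.048  -4.7909] goal R rows axes [[0.187, 0.982, 0.0], [0.972, -0.185, 0.143], [0.14, -0.027, -0.99]]
```

The move drifted about 45 mm to the right and the scoop is brushing the tray rim. I'll lift, move left, and come down again.

{"name": "carry_out", "arguments": {"plan": [{"grip": 1,"dp": [0.004,0.002,-0.02],"rotation": [0,0,0]},{"grip": 1,"dp": [0.01,0.002,-0.015],"rotation": [0,0,-1]},{"grip": 1,"dp": [0.015,-0.005,0],"rotation": [0,0,-1.5]},{"grip": 1,"dp": [0.015,-0.005,0],"rotation": [0,0,-1.5]},{"grip": 1,"dp": [0.005,-0.005,0],"rotation": [0,0,-0.5]},{"grip": 1,"dp": [0,0,0],"rotation": [0,0,0]},{"grip": 1,"dp": [0,0,0],"rotation": [0,0,0]}]}}

```text
time_s: 18.15
tool_pos: [0.488, 0.0939, 0.1256]
tool_rot: [172.8, 0.1, 77.3]
force: [0.2, -0.6, -1.9]
grip_width: 0.0194
```

```bash
python3 -c "
from h import *
to([.485,.10,.0605],-10.8,8.2)
T0=cv2.imread('pics/top0.png').astype(int);T1=env.read_camera('top')[:,:,::-1].astype(int)
d=(np.abs(T1-T0).sum(2)>60)
for n,b in dict(tray=(232,150,276,204),mug=(135,203,192,242),strip=(176,152,214,168),tape=(128,132,162,168),wtape=(316,132,360,174)).items(): print(n,d[b[1]:b[3],b[0]:b[2]].mean().round(3))
"
```

```text
t 18.15 pos [0.488  0.0939 0.1256] grip 0.019442005150265732 F [ 0.189  -0.5512 -1.8501] q [-29.9  -1.3  13.2 117.3   4.6  57.7  58.3]
dp [ 0.0054 -0.0124  0.064 ] rot [-0.9849  0.313  -1.9096] goal R rows axes [[0.187, 0.982, 0.0], [0.972, -0.185, 0.143], [0.14, -0.027, -0.99]]
tray 0.193
mug 0.292
strip 0.0
tape 0.0
wtape 0.0
```

{"name": "carry_out", "arguments": {"plan": [{"grip": 1,"dp": [0.003,-0.004,0.018],"rotation": [-0.4,0.1,-0.9]},{"grip": 1,"dp": [0.003,-0.004,0.018],"rotation": [-0.4,0.1,-0.9]},{"grip": 1,"dp": [0,-0.002,0.014],"rotation": [0,0,0]},{"grip": 1,"dp": [0,0,0.004],"rotation": [0,0,0]},{"grip": 1,"dp": [0,0,0],"rotation": [0,0,0]},{"grip": 1,"dp": [0,0,0],"rotation": [0,0,0]}]}}

```text
time_s: 18.7
tool_pos: [0.4856, 0.0978, 0.0681]
tool_rot: [172.0, 0.2, 79.0]
force: [0.5, 0.9, -1.8]
grip_width: 0.0192
```

```bash
python3 -c "
from h import *
to([.485,.10,.0605],-10.8,8.2)
"
```

```text
t 18.7 pos [0.4856 0.0978 0.0681] grip 0.019220813095087576 F [ 0.4753  0.8875 -1.8279] q [-30.1   2.2  13.  121.4   4.5  49.6  59.1]
dp [ 0.002  -0.002   0.0074] rot [-0.2425  0.2156 -0.2143] goal R rows axes [[0.187, 0.982, 0.0], [0.972, -0.185, 0.143], [0.14, -0.027, -0.99]]
```

{"name": "carry_out", "arguments": {"plan": [{"grip": 1,"dp": [0,0,0.004],"rotation": [-0.2,0.2,-0.2]},{"grip": 1,"dp": [0,0,0.003],"rotation": [0,0,0]},{"grip": 1,"dp": [0,0,0.002],"rotation": [0,0,0]},{"grip": 1,"dp": [0,0,0],"rotation": [0,0,0]}]}}

```text
time_s: 19.03
tool_pos: [0.4889, 0.0974, 0.0608]
tool_rot: [171.6, -0.1, 79.1]
force: [0.3, 0.4, -1.8]
grip_width: 0.0193
```

```bash
python3 -c "
from h import *
to([.485,.10,.0605],-10.8,8.2); print(env.get_obs()['wrist_torque'])
"
```

```text
t 19.03 pos [0.4889 0.0974 0.0608] grip 0.019253304400921666 F [ 0.2882  0.3897 -1.7579] q [-29.9   2.8  13.1 121.9   4.2  48.   59.6]
dp [ 0.0018 -0.0043 -0.0003] rot [ 0.1775 -0.1075 -0.0762] goal R rows axes [[0.187, 0.982, 0.0], [0.972, -0.185, 0.143], [0.14, -0.027, -0.99]]
[0.1093 0.3281 0.0083]
```

{"name": "carry_out", "arguments": {"plan": [{"grip": 1,"dp": [0,0,0.0015],"rotation": [0,0,0]},{"grip": 1,"dp": [0,0,0.0015],"rotation": [0,0,0]},{"grip": 1,"dp": [0,0,0],"rotation": [0,0,0]}]}}

```text
time_s: 19.28
tool_pos: [0.49, 0.0977, 0.0603]
tool_rot: [171.6, -0.2, 79.1]
force: [0.7, -0.6, -1.3]
grip_width: 0.0199
```

```bash
python3 -c "
from h import *
to([.485,.10,.0605],-10.8,8.2); print(env.get_obs()['wrist_torque'])
"
```

```text
t 19.28 pos [0.49   0.0977 0.0603] grip 0.019873613856986504 F [ 0.6594 -0.6221 -1.3203] q [-29.9   3.   13.1 121.8   4.1  47.9  59.7]
dp [ 0.0013 -0.0053 -0.001 ] rot [ 0.2099 -0.1621 -0.1039] goal R rows axes [[0.187, 0.982, 0.0], [0.972, -0.185, 0.143], [0.14, -0.027, -0.99]]
[0.1036 0.2684 0.0361]
```

{"name": "carry_out", "arguments": {"plan": [{"grip": 1,"dp": [0,-0.001,0.003],"rotation": [0,0,0]},{"grip": 1,"dp": [0,-0.001,0.003],"rotation": [0,0,0]},{"grip": 1,"dp": [0,0,0.001],"rotation": [0,0,0]}]}}

```text
time_s: 19.53
tool_pos: [0.4914, 0.0983, 0.0601]
tool_rot: [171.4, -0.3, 79.1]
force: [-0.5, -0.8, -1.1]
grip_width: 0.0195
```

```bash
python3 -c "
from h import *
to([.485,.10,.0605],-10.8,8.2); print(env.get_obs()['wrist_torque'])
"
```

```text
t 19.53 pos [0.4914 0.0983 0.0601] grip 0.019518412423794994 F [-0.4643 -0.838  -1.1005] q [-29.9   3.   13.1 121.8   4.2  47.6  59.6]
dp [ 0.0005 -0.0065 -0.0014] rot [ 0.3815 -0.2502 -0.1338] goal R rows axes [[0.187, 0.982, 0.0], [0.972, -0.185, 0.143], [0.14, -0.027, -0.99]]
[ 0.0386  0.2895 -0.0028]
```

The height now equals the one at the original grasp (z 0.060) and it no longer sinks when told to, so the scoop is resting on the bench. I'll let go.

{"name": "carry_out", "arguments": {"plan": [{"grip": 0.6,"dp": [0,0,0],"rotation": [0,0,0]},{"grip": 0.4,"dp": [0,0,0],"rotation": [0,0,0]},{"grip": 0.2,"dp": [0,0,0],"rotation": [0,0,0]},{"grip": 0,"dp": [0,0,0],"rotation": [0,0,0]},{"grip": 0,"dp": [0,0,0],"rotation": [0,0,0]},{"grip": 0,"dp": [0,0,0],"rotation": [0,0,0]},{"grip": 0,"dp": [0,0,0],"rotation": [0,0,0]},{"grip": 0,"dp": [0,0,0],"rotation": [0,0,0]}]}}

```text
time_s: 20.2
tool_pos: [0.4931, 0.0989, 0.0603]
tool_rot: [171.2, -0.4, 79.1]
force: [-0.0, 0.6, 0.3]
grip_width: 0.065
```

{"name": "carry_out", "arguments": {"plan": [{"grip": 0,"dp": [0,0,0],"rotation": [0,0,0]},{"grip": 0,"dp": [0,0.002,-0.015],"rotation": [0,0,0]},{"grip": 0,"dp": [0,0.004,-0.03],"rotation": [0,0,0]},{"grip": 0,"dp": [0,0.005,-0.038],"rotation": [0,0,0]},{"grip": 0,"dp": [0,0.005,-0.038],"rotation": [0,0,0]},{"grip": 0,"dp": [0,0.005,-0.038],"rotation": [0,0,0]},{"grip": 0,"dp": [0,0.005,-0.038],"rotation": [0,0,0]},{"grip": 0,"dp": [0,0,0],"rotation": [0,0,0]}]}}

```text
time_s: 20.87
tool_pos: [0.4853, 0.0973, 0.2637]
tool_rot: [171.7, -0.0, 79.1]
force: [1.9, 0.5, 1.1]
grip_width: 0.0872
```

```bash
python3 -c "
from h import *
o=env.get_obs();print(o['tool_pos'],o['grip_width'],o['force'])
S0=cv2.imread('pics/scene0.png').astype(int);im=env.read_camera('scene')[:,:,::-1];S1=im.astype(int)
cv2.imwrite('pics/s_end.png',im);cv2.imwrite('pics/t_end.png',env.read_camera('top')[:,:,::-1])
d=(np.abs(S1-S0).sum(2)>90).astype(np.uint8)
n,l,st,c=cv2.connectedComponentsWithStats(d)
for i in range(1,n):
  if st[i,4]>25: print(st[i])
# expected scoop points in the scene image, from release TCP
T=np.array([.4914,.0983]);a=np.radians(-10.9);h=np.array([np.cos(a),np.sin(a)]);nn=np.array([-h[1],h[0]])
for f,s,z in((.108,.032,.001),(.108,-.032,.001),(.033,.03,.002),(.033,-.03,.002),(-.0165,0,.103),(.07,0,.0022)):
  P=np.r_[T+f*h+s*nn,z]; print(P.round(3),proj('scene',P).round(0),proj('top',P).round(0))
u,v=proj('scene',np.r_[T+.07*h,.002]).astype(int)
hsv=cv2.cvtColor(im,cv2.COLOR_BGR2GRAY);print(hsv[v-14:v+16:2,u-18:u+20:2])
"
```

```text
[0.48525084 0.09732926 0.26374674] 0.08715023484903461 [1.87461707 0.49215918 1.14850021]
[  245     0   202   264 11098]
[ 378    0   67   99 1979]
[ 461    0   51   49 1103]
[355  66   8  15  78]
[216 128  34  38 453]
[495 171  17  38 379]
[229 206  14   9  58]
[223 215   7   6  33]
[0.604 0.109 0.001] [275. 235.] [210. 181.]
[0.591 0.046 0.001] [264. 221.] [230. 185.]
[0.529 0.122 0.002] [292. 223.] [206. 204.]
[0.518 0.063 0.002] [282. 211.] [224. 207.]
[0.475 0.101 0.103] [301. 194.] [210. 218.]
[0.56  0.085 0.002] [278. 222.] [218. 194.]
[[ 87 101  58  82  81  80  81  83  84  79  76 135  71 110 107  17  21  19
   73]
 [ 66  79  80  80  79  79  80  85  81  69  80  84  72 139  11  24  21  35
  120]
 [117  75  81  81  79  77  79  81  78  77  73  57  95  44  19  23  12  99
  112]
 [128 131 119  71  76  76  77  68  70 136 186  92  53  60  39  18  75 113
  107]
 [128 126 124 129  69  76  61  78 182 178 178 169  99  57  50  39  49 113
  112]
 [126 128 125 128 119  58 106 134 184 183  92 100 107  68  64  90  58  81
  116]
 [127 129 127 129 179 183  99 103  97  98 104 105 104 110  66  62 109  79
   87]
 [129 133 163 176 174 179 168 104 105 106 103 105 107 107 113  83  73  77
   89]
 [125 130 127 182 173 173 164 101 104 104 107 107 107 113  72  68  67 138
  129]
 [126 126 130 152 174 174 177 161 101 107 105 108 111  65  63 159 131 126
  122]
 [126 130 133 129 112 176 174 180  92 106 111 108  77 118  85 127 124 123
  123]
 [123 125 128 129 123 154 178 173 189  95 108  75 129 129 130 126 124 121
  121]
 [130 125 126 130 128 122 196 180 177 183 178 110 135 133 136 129 131 124
  124]
 [129 122 123 124 127 122 125 183 184 146 121 129 133 131 129 130 131 130
  129]
 [128 128 129 125 124 126 126 130 127 128 129 128 129 127 131 127 127 133
  132]]
```

```bash
python3 -c "
from cell import env
print(env.sign_off())"
```

```text
the job is handed in; nothing more can be done
None
```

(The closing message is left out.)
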